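Take the boiler binder out of the tight rack

ROBOT

A 6-joint arm with a two-finger parallel gripper is mounted at the origin on the work surface. World frame = base frame: x ahead of the robot, y to its left, z up, the work surface at z = 0. Lengths are in m, angles in rad, forces in N, time in s.
With the tool pointing down it reaches from about 0.3 to 0.875 m from the base axis. Payload 6.4 kg.
Tool frame: the origin (TCP) lies midway between the tips of the shut fingers; the grasp point (between the pads) lies 19 mm behind it; z points along the fingers, x is the direction in which the jaws open and shut, and the axes are right-handed (so a half turn about z gives the same grasp; the last joint's range is limited). The gripper opens to 88 mm and grips with 3 to 60 N. Pads are 18 mm wide; open, the fingers measure 123 mm over their backs; the gripper's body (75 mm by 187 mm) begins 45 mm behind the grasp point.
Start: joints at [1.02, 0.181, 1.607, -0, 1.354, -0.206], TCP at [0.194, 0.541, 0.239] pointing down, gripper open.
Joint ranges: [-2.99, 2.99], [-0.89, 2.07], [0.3, 2.58], [-1.14, 4.28], [0, 2.63], [-3.12, 3.12]. Speed limits (rad/s): [2.57, 2.57, 3.01, 3.14, 3.14, 3.14].

INTERFACE

Orientations are given as [roll, pitch, yaw] about the fixed x, y, z axes, in that order (R = Rz(yaw) Ry(pitch) Rx(roll)).
In Python, from station import ctrl, snapshot, calibration gives the robot as it stands. The module is installed in compiled form; this text tells all that it offers.
- The arm moves only by the shell command python3 -m pendant 'ROWS' [OPENING] [FORCE]. ROWS is JSON, a list of rows, each a list of 2 entries, a list of its own where there are three numbers: the shift along the tool's x, y, z in mm, then the turn, a rotation vector about the tool's x, y, z in rad. In form: [[[dx, dy, dz], [ax, ay, az]], ...]. A call has 1 to 8 rows; each row shifts and turns the commanded pose from where the row before left it, along the tool's axes as they then stand; what a row does not reach is not made up. A row lasts 1/10 s, in which the tool goes at most 50 mm and 8.59 degrees, less where a joint would pass 70% of its speed; a pose out of reach is approached as far as the arm can. A call is refused whole if a number of a shift passes 50 or a number of a turn 0.15, either way. A call with a gripper value outside its range is refused whole. OPENING is the closure, from 0 (fully open) to 1 (shut), set as the call begins (- or left out, the last holds). The fingers move at their own pace and stop on an object; FORCE is the grip in N (left out, the last holds). Time passes only in rows, so rows that do not move let the fingers close. It gives the time, the measured TCP pose, the force and the opening at its end, in the units of the state.
- ctrl.read_state(): the state, without advancing time (a new reading comes with each control period).
- snapshot(name): name is "side" or "top"; returns the picture (420x560x3 uint8, red, green, blue); there is no depth.
- calibration(name): a dict with "mtx" (3x3 intrinsics, pixels), "xyz" and "attitude" of the camera in the world. Camera axes: x right, y up, looking along -z (the intrinsics and any distortion apply to the point x, -y, -z); pixel columns grow to the right and rows downward; lengths in m; the calibration is good to about 2 mm. A picture is of the moment at which its call begins. calibration takes no time and is no camera call.
- ctrl.sign_off(): hands the job in, once; it reports no verdict.
The state is a dict: "t": time; "joints": joint angles; "dq": joint speeds; "tau": joint torques, N m; "ee_pos": TCP position; "eef_rot": TCP orientation; "contact_force": force on the tool from outside, world axes, zero at the start; "moment": the same for the moment, N m; "gripper_width": finger opening in m.
Only numpy, scipy, OpenCV 4.12 (cv2) and the standard library are available. Lean on these libraries where they do the work, as an engineer would, in place of code of your own. Each camera call takes 0.05 s, during which the arm holds its last target.

TASK

Fetch the boiler's service binder, the open-topped one with paper showing between its boards, from its tight row between cartons and rack ends: pull its top edge forward, towards the robot, until it leans out on the rack's front rail, then take it by the part that sticks out and stand it upright on the rubber mat. Leave the two closed cartons standing in their places.

Things in the scene. Friction and masses are not known exactly. Their poses are not given: they have to be found in the camera images.
- binder_centre (a point): Binder, brown cardboard, rigid, loose, 95 deep (x) x 48 thick (y) x 170 mm high (z), 0.3 to 0.6 kg. From above: white paper between two 3 mm boards, 8 mm below their top and 4 mm in from their rear edges. Closed spine on its -x face, to the robot. Point: its centre, 85 mm above its underside. Tipped forward on its lower front edge it balances at 28 deg and beyond that leans on the rail by itself, at 36 to 40 deg.
- rack: Fixed steel rack holding binder and 2 cartons in any order, fronts level, 2 to 3 mm gaps. Origin on the table, mid-row, at the line of the fronts (spines); x to the rear, y along the row. Floor 6 mm thick. End plates 146 mm high, as deep as the row. Behind the row nothing stands for 60 mm. Front rail: 10 mm bar along y, axis at x = -51 mm, 68 mm up; an item tipped onto it has its upper part clear of its neighbours.
- carton_a_centre (a point): First closed carton of brown cardboard, the binder's size (95 deep x 48 thick x 170 mm high, 0.45 kg), standing loose in the rack; flat shut top with a thin dark seam. A bystander. The point is its centre, 85 mm above its underside; z up, -x to its front.
- carton_b_centre (a point): Second, like the first: a closed carton of brown cardboard, the binder's size (95 deep x 48 thick x 170 mm high, 0.45 kg), standing loose in the rack; flat shut top with a thin dark seam. A bystander. The point is its centre, 85 mm above its underside; z up, -x to its front.
- mat: Flat black rubber mat, 220 x 220 mm and 4 mm thick, fixed on the table to the right of the rack. Origin: centre of its underside, on the table; x and y along its edges.

How it is judged:
By the outcome, as a careful person would: the job done as asked, in the order asked, and still so for the second after the job is handed in, with the robot touching nothing.
It also fails if it takes over 53 s, if anything falls off the work surface, if the arm or the gripper's body presses on something with over 40 N, if the wrist force passes 120 N, or if a joint passes its speed limit or range.

## Working session

There is one attempt and no reset: what is moved stays moved. The work goes in short steps, Python scripts to look and compute and a shell command to move; the robot and the scene stay as the last step left them, time stands still between calls to the robot, and variables do not carry over. Pictures are saved under pics/ and viewed, and the job is handed in when it is done.

```bash
mkdir -p pics; ls
python3 - <<'E'
from station import ctrl, snapshot, calibration
import cv2
for n in ("side","top"):
    im=snapshot(n); cv2.imwrite(f"pics/{n}0.png",im[:,:,::-1]); print(n,calibration(n))
print(ctrl.read_state())
E
```

```text
pics
side {'mtx': array([[391.50301412,   0.        , 286.85272971],
       [  0.        , 391.50301412, 203.44409758],
       [  0.        ,   0.        ,   1.        ]]), 'xyz': array([0.34946617, 0.58129838, 0.60384572]), 'attitude': array([ 0.87644039,  0.0125601 , -2.88498039])}
top {'mtx': array([[431.56280146,   0.        , 283.71569732],
       [  0.        , 431.56280146, 213.61532441],
       [  0.        ,   0.        ,   1.        ]]), 'xyz': array([ 0.42126068, -0.03670744,  0.9471166 ]), 'attitude': array([ 1.30559470e-01, -9.14521996e-04, -1.57237943e+00])}
{'t': 0.1, 'joints': array([ 1.01968921e+00,  1.81461427e-01,  1.60785929e+00,  1.52955666e-05,
        1.35378038e+00, -2.06311776e-01]), 'dq': array([-5.67565062e-04, -2.62171205e-04, -3.54102665e-03,  8.95353475e-04,
       -2.00964793e-05, -1.96571270e-03]), 'tau': array([ 4.36561058e-04, -4.34820592e+01, -3.42699802e+01,  7.04450486e-02,
        3.40285990e-02, -3.51284041e-05]), 'ee_pos': array([0.19409528, 0.54076888, 0.23792676]), 'eef_rot': array([-3.14126903e+00,  1.47339121e-03,  1.22599792e+00]), 'contact_force': array([ 0.26872872, -0.25674512,  0.11384193]), 'moment': array([ 0.05899317, -0.01813502, -0.00640669]), 'gripper_width': 0.08828390987877135}
```

View pics/side0.png

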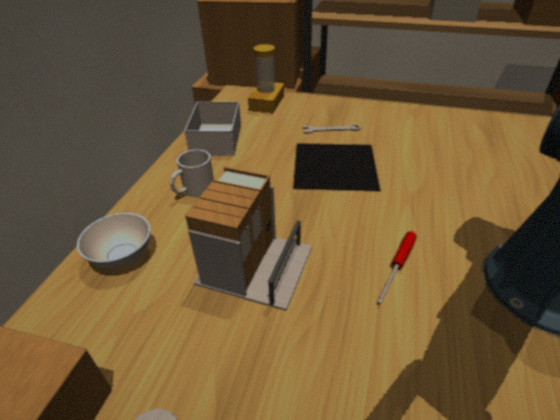

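View pics/top0.png

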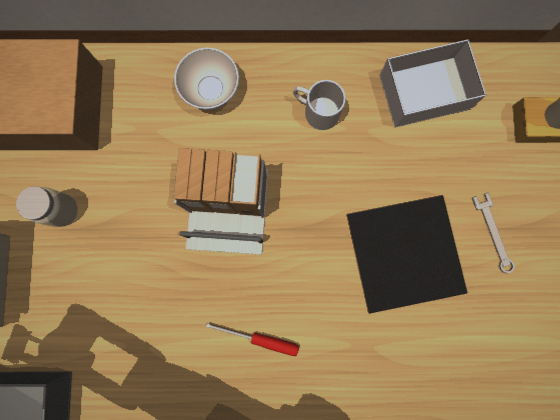

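The side view shows the row around (235,230), with white paper at (243,180) at its far end. In the top view the paper is at (246,178), so the binder is the rightmost (-y) item. The rail runs from (180,235) to (268,240), and the mat is centred near (407,254).

```bash
cat > h.py <<'E'
import numpy as np, cv2
from scipy.spatial.transform import Rotation as R
from station import ctrl, snapshot, calibration
def cam(n):
    c=calibration(n); a=c['attitude']; return c['mtx'],np.array(c['xyz']),R.from_euler('xyz',a).as_matrix()
def ray(n,u,v):
    K,p,M=cam(n); d=np.linalg.inv(K)@[u,v,1]; d=M@(d*[1,-1,-1]); return p,d
def onz(n,u,v,z):
    p,d=ray(n,u,v); return p+d*(z-p[2])/d[2]
def proj(n,X):
    K,p,M=cam(n); c=(np.array(X)-p)@M; c=c*[1,-1,-1]; q=c@K.T; return q[...,:2]/q[...,2:]
def tri(a,b):
    (p,d),(q,e)=ray('top',*a),ray('side',*b)
    s=np.linalg.lstsq(np.c_[d,-e],q-p,rcond=None)[0]; A=p+d*s[0];B=q+e*s[1]; return (A+B)/2,np.linalg.norm(A-B)
def save(n,name,box=None,f=1):
    im=snapshot(n)[:,:,::-1].copy(); cv2.imwrite(f'pics/{name}_raw.png',im)
    if box: x0,y0,x1,y1=box; im=cv2.resize(im[y0:y1,x0:x1],None,fx=f,fy=f,interpolation=cv2.INTER_CUBIC)
    cv2.imwrite(f'pics/{name}.png',im); return im
E
python3 - <<'E'
from h import *
im=cv2.imread('pics/top0.png')
def crop(p,x0,y0,x1,y1,f,o):
    i=cv2.imread(p)[y0:y1,x0:x1]; cv2.imwrite(o,cv2.resize(i,None,fx=f,fy=f,interpolation=cv2.INTER_CUBIC))
crop('pics/top0.png',170,140,280,260,5,'pics/top0z.png')
crop('pics/side0.png',180,160,320,310,4,'pics/side0z.png')
# mat
hsv=im.max(axis=2); m=(hsv<25).astype(np.uint8); m[:, :320]=0; m[:185]=0;m[330:]=0
c=max(cv2.findContours(m,0,2)[0],key=cv2.contourArea); r=cv2.minAreaRect(c); b=cv2.boxPoints(r)
P=np.array([onz('top',*q,0.004) for q in b]); print(b.round(1).tolist(),P.round(4).tolist(),P.mean(0),np.linalg.norm(np.diff(P,axis=0),axis=1))
# paper
g=im.astype(int); m=((g.min(2)>140)).astype(np.uint8)
m[:, :225]=0; m[:,270:]=0; m[:145]=0; m[208:]=0
c=max(cv2.findContours(m,0,2)[0],key=cv2.contourArea); r=cv2.minAreaRect(c); b=cv2.boxPoints(r)
P=np.array([onz('top',*q,0.168) for q in b]); print(b.round(1).tolist(),P.round(4).tolist(),P.mean(0),np.linalg.norm(np.diff(P,axis=0),axis=1))
E
```

```text
Traceback (most recent call last):
ValueError: max() iterable argument is empty
```

View pics/top0z.png

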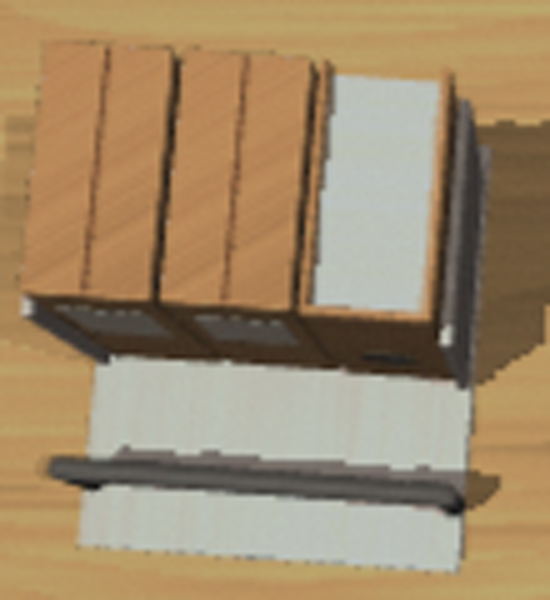

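View pics/side0z.png

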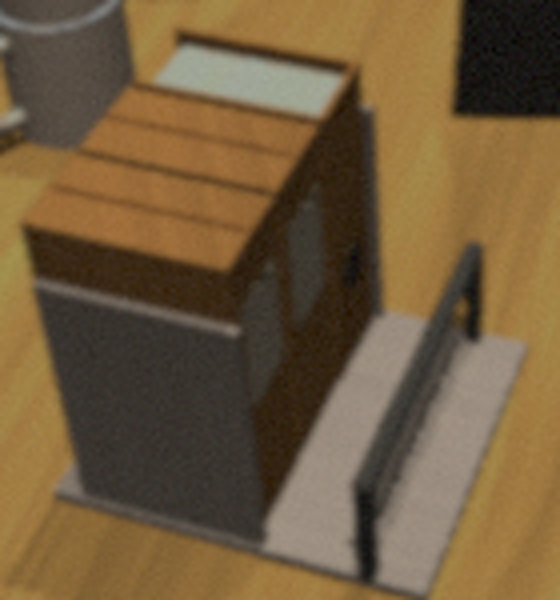

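Run:
```python
from h import *
im=cv2.imread('pics/top0.png')
print(im[250,400],im[230,380],im[250,345])
m=(im.max(axis=2)<45).astype(np.uint8); m[:, :330]=0; m[:185]=0;m[330:]=0
c=max(cv2.findContours(m,0,2)[0],key=cv2.contourArea); r=cv2.minAreaRect(c); b=cv2.boxPoints(r)
P=np.array([onz('top',*q,0.004) for q in b]); print('mat',b.round(1).tolist(),P.round(4).tolist(),P.mean(0),np.linalg.norm(np.diff(P,axis=0),axis=1))
m=((im.min(2)>140)).astype(np.uint8); m[:, :225]=0; m[:,270:]=0; m[:145]=0; m[208:]=0
c=max(cv2.findContours(m,0,2)[0],key=cv2.contourArea); r=cv2.minAreaRect(c); b=cv2.boxPoints(r)
P=np.array([onz('top',*q,0.168) for q in b]); print('paper',b.round(1).tolist(),P.round(4).tolist(),P.mean(0),np.linalg.norm(np.diff(P,axis=0),axis=1))
# corners read from zoom (px/5 + offset); tops at .176
z=lambda u,v:(170+u/5,140+v/5)
C={'rowRL':(42,42),'rowFL':(22,295),'gapR':(177,48),'gapF':(158,300),'binRL':(320,63),'binRR':(450,70),'binFR':(436,318),'binFL':(302,306)}
for k,v in C.items(): print(k,np.array(z(*v)).round(1),onz('top',*z(*v),0.176).round(4))
print('rail',onz('top',*z(50,460),0.073).round(4),onz('top',*z(460,490),0.073).round(4))
print('floor front',onz('top',*z(78,545),0.006).round(4),onz('top',*z(460,570),0.006).round(4))
s=lambda u,v:(180+u/4,160+v/4)
for k,v in {'rowFL':(232,268),'rowRL':(28,228),'binRR':(180,36),'binFR':(358,66)}.items(): print('side',k,onz('side',*s(*v),0.176).round(4))
print('tri binFR',tri(z(436,318),s(358,66)),'rowRL',tri(z(42,42),s(28,228)),'rowFL',tri(z(22,295),s(232,268)))
```

```text
[36 38 42] [33 34 38] [ 98 153 187]
mat [[347.1000061035156, 214.8000030517578], [445.20001220703125, 193.8000030517578], [466.29998779296875, 292.5], [368.29998779296875, 313.5]] [[0.5422, -0.1775, 0.004], [0.5889, -0.396, 0.004], [0.3732, -0.4307, 0.004], [0.3293, -0.2183, 0.004]] [ 0.4583759  -0.30560723  0.004     ] [0.22347074 0.21843721 0.2169009 ]
paper [[232.10000610351562, 200.3000030517578], [236.0, 154.3000030517578], [257.70001220703125, 156.10000610351562], [253.89999389648438, 202.1999969482422]] [[0.5482, 0.0567, 0.168], [0.6346, 0.0508, 0.168], [0.631, 0.0104, 0.168], [0.5448, 0.0169, 0.168]] [0.58963067 0.03366741 0.168     ] [0.0865878  0.04052643 0.08653528]
rowRL [178.4 148.4] [0.6437 0.1558 0.176 ]
rowFL [174.4 199. ] [0.5495 0.1602 0.176 ]
gapR [205.4 149.6] [0.6414 0.1062 0.176 ]
gapF [201.6 200. ] [0.5476 0.111  0.176 ]
binRL [234.  152.6] [0.6356 0.0535 0.176 ]
binRR [260. 154.] [0.6329 0.0058 0.176 ]
binFR [257.2 203.6] [0.5408 0.0103 0.176 ]
binFL [230.4 201.2] [0.5453 0.0588 0.176 ]
rail [0.4987 0.173  0.073 ] [0.4862 0.0064 0.073 ]
floor front [0.4675 0.1758 0.006 ] [0.4564 0.0096 0.006 ]
side rowFL [0.5459 0.1611 0.176 ]
side rowRL [0.636  0.1588 0.176 ]
side binRR [0.6264 0.0142 0.176 ]
side binFR [0.5364 0.0175 0.176 ]
tri binFR (array([0.54024847, 0.01035613, 0.170621  ]), np.float64(0.002875903727343792)) rowRL (array([0.64155337, 0.15550737, 0.17285667]), np.float64(0.006128852587467818)) rowFL (array([0.5480958 , 0.16006091, 0.17487969]), np.float64(0.0031827561178550197))
```

Top-camera measurements give a binder of 94 x 48 mm, as stated. Its front-mid point is about (0.543, 0.034) and the row yaw is about -0.058. The mat centre is (0.458, -0.306) with 217 to 223 mm sides. First I rise, turn to the row yaw and shut the fingers.

```bash
cat >> h.py <<'E'
def go(tgt,rot=None):
    "print shift in tool axes (mm) and rotvec to reach the target"
    s=ctrl.read_state(); M=R.from_euler('xyz',s['eef_rot'])
    print('t',round(float(s['t']),2),'pos',s['ee_pos'].round(4),'rpy',s['eef_rot'].round(3),'F',s['contact_force'].round(1),'w',round(float(s['gripper_width']),4))
    print('shift mm',(M.inv().apply(np.array(tgt)-s['ee_pos'])*1000).round(1))
    if rot is not None: print('turn',(M.inv()*R.from_euler('xyz',rot)).as_rotvec().round(3))
E
python3 -m pendant '[[[0,0,-20],[0,0,0.143]],[[0,0,-20],[0,0,0.143]],[[0,0,-20],[0,0,0.143]],[[0,0,0],[0,0,0.143]],[[0,0,0],[0,0,0.143]],[[0,0,0],[0,0,0.143]],[[0,0,0],[0,0,0.143]],[[0,0,0],[0,0,0.143]]]' 1
python3 -m pendant '[[[0,0,0],[0,0,0.143]],[[0,0,0],[0,0,0]]]'
python3 -c "
from h import *
go([.6698,.0271,.29],[3.14159,0,-.058])"
```

```text
t: 0.9
ee_pos: [0.1942, 0.5409, 0.2981]
eef_rot: [3.141, 0.001, 0.076]
contact_force: [-0.2, 0.3, 0.1]
gripper_width: 0.0262
t: 1.1
ee_pos: [0.1942, 0.541, 0.2982]
eef_rot: [3.141, 0.0, -0.062]
contact_force: [-0.9, -0.2, 0.2]
gripper_width: 0.0101
t 1.1 pos [0.1942 0.541  0.2982] rpy [ 3.141  0.    -0.062] F [-0.9 -0.2  0.2] w 0.0101
shift mm [506.6 483.2   8.4]
turn [ 0.001  0.    -0.004]
```

```bash
python3 -m pendant '[[[34,32,0],[0,0,0]],[[34,32,0],[0,0,0]],[[34,32,0],[0,0,0]],[[34,32,0],[0,0,0]],[[34,32,0],[0,0,0]],[[34,32,0],[0,0,0]],[[34,32,0],[0,0,0]],[[34,32,0],[0,0,0]]]'
python3 -m pendant '[[[34,32,0],[0,0,0]],[[34,32,0],[0,0,0]],[[34,32,0],[0,0,0]],[[34,32,0],[0,0,0]],[[34,32,0],[0,0,0]],[[34,32,0],[0,0,0]],[[30,32,0],[0,0,0]],[[0,0,0],[0,0,0]]]'
python3 -c "
from h import *
go([.6698,.0271,.20],[3.14159,0,-.058])
save('top','top1'); save('side','side1')"
```

```text
t: 1.9
ee_pos: [0.4511, 0.2675, 0.2987]
eef_rot: [-3.141, 0.0, -0.057]
contact_force: [0.2, 0.6, 0.6]
gripper_width: 0.0006
t: 2.7
ee_pos: [0.6722, 0.0262, 0.2969]
eef_rot: [3.14, 0.001, -0.062]
contact_force: [-0.4, 0.3, 0.5]
gripper_width: 0.0007
t 2.7 pos [0.6722 0.0262 0.2969] rpy [ 3.14e+00  1.00e-03 -6.20e-02] F [-0.4  0.3  0.5] w 0.0007
shift mm [-2.3 -0.9 96.9]
turn [ 0.001  0.001 -0.004]
```

View pics/top1.png

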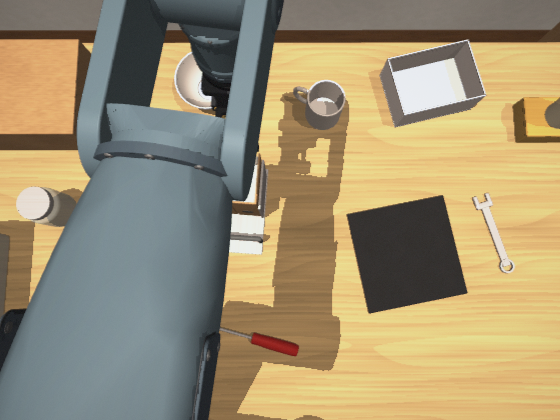

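View pics/side1.png

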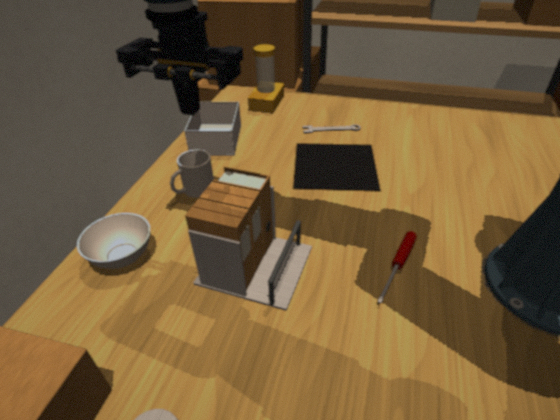

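The side view shows the shut fingertips at about (190,112), behind and above the row. The top view is hidden by the arm. I now lower them behind the binder and check that the tip projects where the state says it is.

```bash
python3 -m pendant '[[[0,0,45],[0,0,0]],[[0,0,45],[0,0,0]],[[0,0,45],[0,0,0]],[[0,0,7],[0,0,0]],[[0,0,0],[0,0,0]]]'
python3 -c "
from h import *
print(proj('side',[.6722,.0262,.2969]))
go([.655,.0282,.155],[3.14159,0,-.058])
print(proj('side',ctrl.read_state()['ee_pos']))
save('side','side2',(110,80,330,310),3)"
```

```text
t: 3.3
ee_pos: [0.6688, 0.0326, 0.1559]
eef_rot: [-3.141, 0.003, -0.058]
contact_force: [0.1, -0.3, 1.3]
gripper_width: 0.0006
[189.5123729  111.29994837]
t 3.3 pos [0.6688 0.0326 0.1559] rpy [-3.141e+00  3.000e-03 -5.800e-02] F [ 0.1 -0.3  1.3] w 0.0006
shift mm [-13.5   5.2   0.9]
turn [-0.     0.003 -0.   ]
[202.1993528 179.8851173]
```

View pics/side2.png

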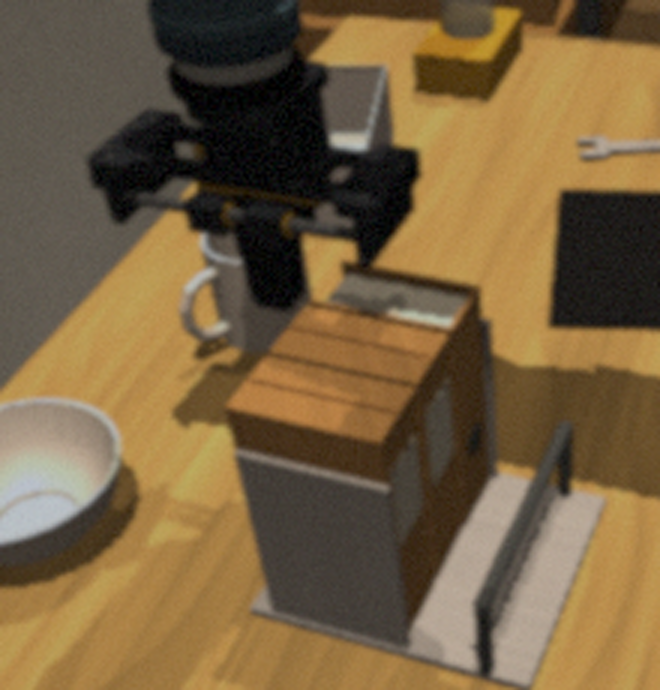

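The TCP projects onto the seen fingertip. I centre sideways and bring the finger up to the binder's rear face.

```bash
python3 -m pendant '[[[0,4,0],[0,0,0]],[[-6,0,0],[0,0,0]],[[-6,0,0],[0,0,0]],[[-6,0,0],[0,0,0]],[[0,0,0],[0,0,0]]]'
python3 -m pendant '[[[-5,0,-1.5],[0,0,0]],[[-5,0,-2],[0,0,0]],[[0,0,0],[0,0,0]]]'
python3 -c "
from h import *
go([.655,.0282,.155],[3.14159,0,-.058])
print(proj('side',ctrl.read_state()['ee_pos']))
save('side','side3',(110,80,330,310),3)"
```

```text
t: 3.85
ee_pos: [0.6511, 0.0285, 0.1572]
eef_rot: [-3.142, 0.0, -0.061]
contact_force: [-0.3, 0.1, 0.8]
gripper_width: 0.0003
t: 4.15
ee_pos: [0.6418, 0.029, 0.1608]
eef_rot: [3.142, -0.001, -0.061]
contact_force: [1.0, 0.4, -0.8]
gripper_width: 0.0005
t 4.15 pos [0.6418 0.029  0.1608] rpy [ 3.142e+00 -1.000e-03 -6.100e-02] F [ 1.   0.4 -0.8] w 0.0005
shift mm [13.2  0.   5.8]
turn [ 0.    -0.001 -0.003]
[215.53223433 178.73928141]
```

View pics/side3.png

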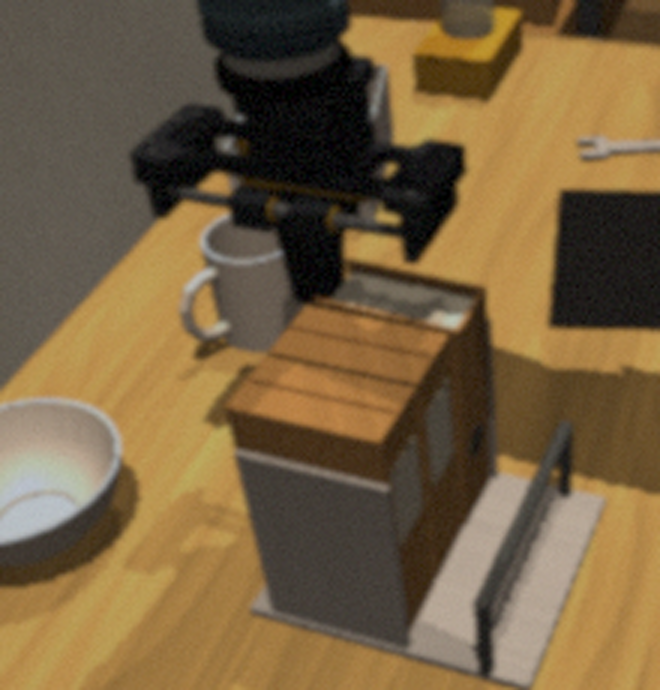

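The binder's near top corner has moved from about (476,290) to (485,290) in the zoom, and contact is about 1 N. It has begun to tip, so I keep pulling along the arc.

```bash
python3 -m pendant '[[[-6,0,-3],[0,0,0]],[[-6,0,-3],[0,0,0]],[[-6,0,-2],[0,0,0]],[[0,0,0],[0,0,0]]]'
python3 -c "
from h import *
go([.655,.0282,.155],[3.14159,0,-.058])
save('side','side4',(110,80,330,310),3)"
```

```text
t: 4.6
ee_pos: [0.6233, 0.0302, 0.1686]
eef_rot: [3.142, 0.0, -0.061]
contact_force: [0.5, -0.2, 0.9]
gripper_width: 0.0003
t 4.6 pos [0.6233 0.0302 0.1686] rpy [ 3.142  0.    -0.061] F [ 0.5 -0.2  0.9] w 0.0003
shift mm [31.8  0.1 13.6]
turn [ 0.     0.    -0.003]
```

View pics/side4.png

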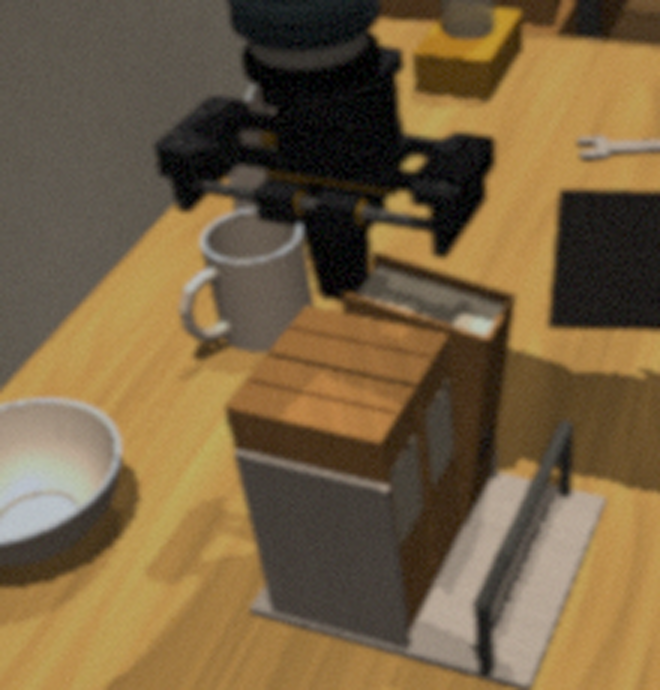

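The binder is tipping about its lower front edge, now near 10 deg, and the cartons have not moved. I continue towards the balance angle.

```bash
python3 -m pendant '[[[-6,0,-2],[0,0,0]],[[-6,0,-2],[0,0,0]],[[-6,0,-2],[0,0,0]],[[-6,0,-2],[0,0,0]],[[-6,0,-1],[0,0,0]],[[-6,0,-1],[0,0,0]],[[-5,0,-1],[0,0,0]],[[0,0,0],[0,0,0]]]'
python3 -c "
from h import *
go([.655,.0282,.155],[3.14159,0,-.058])
save('side','side5',(110,80,330,310),3)"
```

```text
t: 5.45
ee_pos: [0.5823, 0.0326, 0.1793]
eef_rot: [3.142, 0.0, -0.061]
contact_force: [1.4, -0.3, -0.7]
gripper_width: 0.0005
t 5.45 pos [0.5823 0.0326 0.1793] rpy [ 3.142  0.    -0.061] F [ 1.4 -0.3 -0.7] w 0.0005
shift mm [72.8  0.  24.2]
turn [ 0.     0.    -0.003]
```

View pics/side5.png

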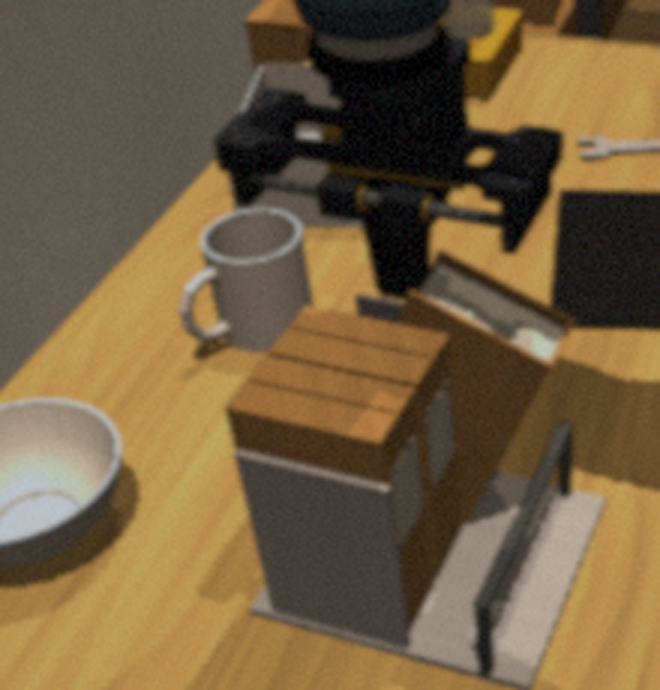

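```bash
python3 -m pendant '[[[-5,0,-1],[0,0,0]],[[-5,0,0],[0,0,0]],[[-4,0,0],[0,0,0]],[[-4,0,0],[0,0,0]],[[-4,0,0],[0,0,0]],[[-4,0,0],[0,0,0]],[[-4,0,0],[0,0,0]],[[0,0,0],[0,0,0]]]'
python3 -c "
from h import *
go([.655,.0282,.155],[3.14159,0,-.058])
save('side','side6',(110,80,330,310),3)"
```

```text
t: 6.3
ee_pos: [0.5526, 0.0344, 0.1802]
eef_rot: [-3.142, 0.0, -0.061]
contact_force: [-0.4, 0.6, -0.7]
gripper_width: 0.0001
t 6.3 pos [0.5526 0.0344 0.1802] rpy [-3.142  0.    -0.061] F [-0.4  0.6 -0.7] w 0.0001
shift mm [102.6  -0.   25.1]
turn [-0.     0.    -0.003]
```

View pics/side6.png

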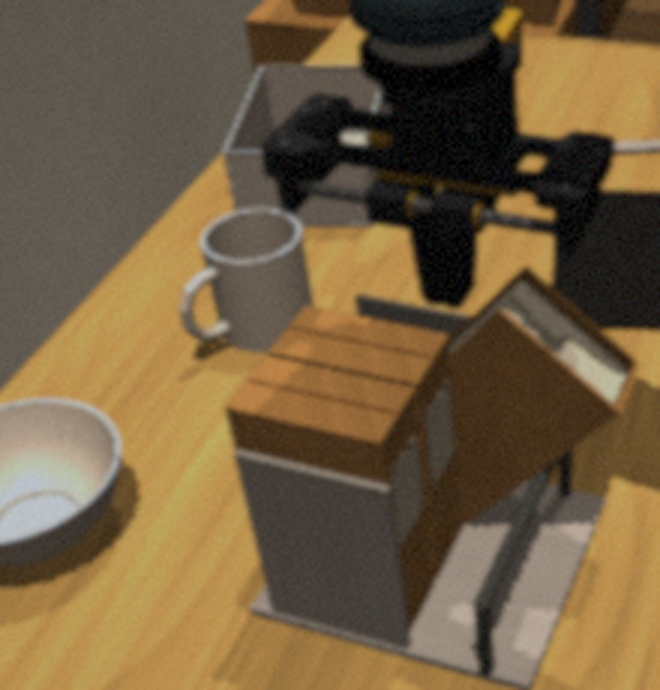

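It has tipped over onto the rail on its own, and the fingers are clear of it. I rise and measure the lean.

```bash
python3 -m pendant '[[[0,0,-45],[0,0,0]],[[0,0,-45],[0,0,0]],[[-20,-10,-30],[0,0,-0.14]],[[0,0,-20],[0,0,-0.14]],[[0,0,0],[0,0,-0.14]],[[0,0,0],[0,0,-0.14]],[[0,0,0],[0,0,-0.14]],[[0,0,0],[0,0,-0.14]]]' 0
python3 -m pendant '[[[0,0,0],[0,0,-0.14]],[[0,0,0],[0,0,-0.14]],[[0,0,0],[0,0,-0.14]],[[0,0,0],[0,0,-0.14]],[[0,0,0],[0,0,-0.14]],[[0,0,0],[0,0,-0.03]],[[0,0,0],[0,0,0]]]'
python3 -c "
from h import *
go([.655,.0282,.155],[3.14159,0,1.513])
save('side','side7',(220,150,330,270),5);save('top','top7',(170,140,280,260),5)"
```

```text
t: 7.15
ee_pos: [0.5339, 0.0455, 0.3204]
eef_rot: [3.141, -0.0, 0.785]
contact_force: [0.1, -0.2, -1.8]
gripper_width: 0.0626
t: 7.85
ee_pos: [0.5338, 0.0456, 0.3202]
eef_rot: [3.142, -0.0, 1.507]
contact_force: [0.2, 0.3, 0.0]
gripper_width: 0.0882
t 7.85 pos [0.5338 0.0456 0.3202] rpy [ 3.142 -0.     1.507] F [0.2 0.3 0. ] w 0.0882
shift mm [ -9.6 122.  165.2]
turn [ 0.    -0.    -0.006]
```

View pics/side7.png

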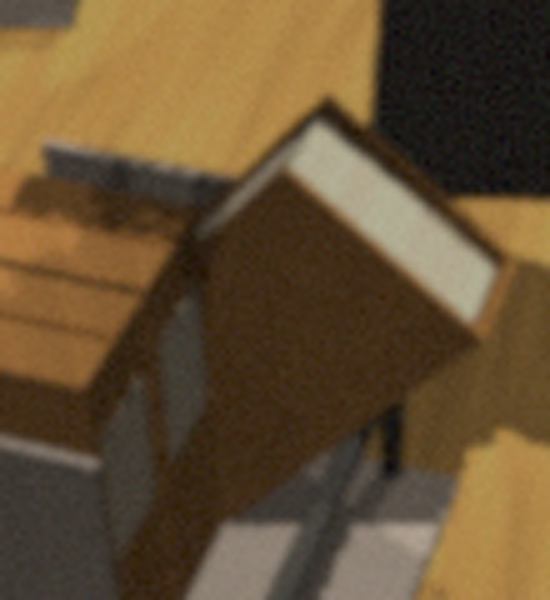

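View pics/top7.png

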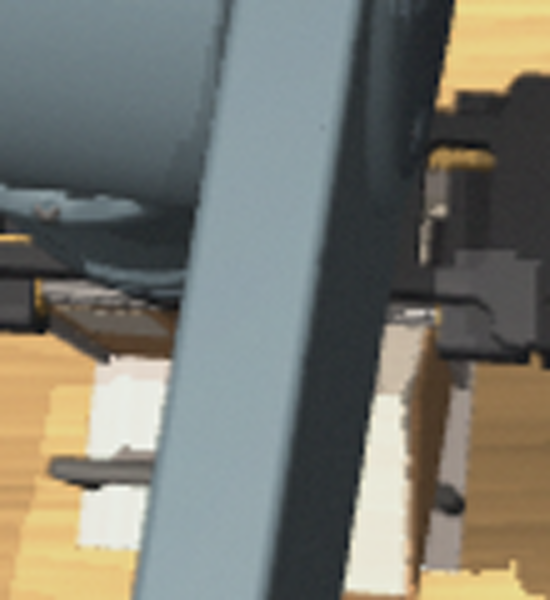

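In the side view the near board's top corners are at zoom (288,168) and (473,340), and the far board's at (328,98) and (510,262). The lower part rests on the rail.

Run:
```python
from h import *
ex=np.array([.9983,-.058,0]); ey=np.array([.058,.9983,0]); ez=np.array([0,0,1.])
F=np.array([.543,.0345,0])
def onplane(u,v,yo):
    p,d=ray('side',u,v); t=((F-p)@ey+yo)/(d@ey); q=p+d*t; return q
s=lambda u,v:(220+u/5,150+v/5)
P=[onplane(*s(288,168),.024),onplane(*s(473,340),.024),onplane(*s(328,98),-.024),onplane(*s(510,262),-.024)]
for q in P: print(q.round(4),'row',((q-F)@ex).round(4),q[2].round(4))
for a,b in((0,1),(2,3)):
    d=P[a]-P[b]; print('len',np.linalg.norm(d),'tilt',np.degrees(np.arctan2(d[2],d@ex)))
for th in (36,38,40):
    t=np.radians(th); f=lambda d,h:(d*np.cos(t)-h*np.sin(t), .006+d*np.sin(t)+h*np.cos(t))
    print(th,'rear top',np.round(f(.095,.17),4),'front top',np.round(f(0,.17),4))
```

```text
[0.508  0.0606 0.196 ] row -0.0365 0.196
[0.4397 0.0645 0.134 ] row -0.1048 0.134
[0.5064 0.0126 0.1932] row -0.0353 0.1932
[0.4353 0.0167 0.1327] row -0.1065 0.1327
len 0.09227733810306846 tilt 42.175748434158656
len 0.09345323127641168 tilt 40.34357336015435
36 rear top [-0.0231  0.1994] front top [-0.0999  0.1435]
38 rear top [-0.0298  0.1984] front top [-0.1047  0.14  ]
40 rear top [-0.0365  0.1973] front top [-0.1093  0.1362]
```

The lean is about 40 deg, with the top edge where the geometry puts it to within 4 mm. I turn the tool to match at height, then compute the pre-grasp on the binder's axis.

```bash
python3 -m pendant '[[[0,0,0],[-0.137,0,0]],[[0,0,0],[-0.137,0,0]],[[0,0,0],[-0.137,0,0]],[[0,0,0],[-0.137,0,0]],[[0,0,0],[-0.138,0,0]],[[0,0,0],[0,0,0]]]' 0 15
cat >> h.py <<'E'
def rpy_lean(th):
    ex=np.array([.9983,-.058,0]); ey=np.array([.058,.9983,0]); z=ex*np.sin(th)-np.array([0,0,np.cos(th)])
    return R.from_matrix(np.c_[ey,np.cross(z,ey),z]).as_euler('xyz')
E
python3 -c "
from h import *
r=rpy_lean(np.radians(39.3)); print(r)
F=np.array([.543,.0345,0]);ex=np.array([.9983,-.058,0])
go(F+ex*-.109+[0,0,.2139],r)
go(F+ex*-.0393+[0,0,.1288],r)"
```

```text
t: 8.55
ee_pos: [0.5298, 0.0464, 0.3155]
eef_rot: [2.461, -0.002, 1.508]
contact_force: [-1.2, 0.5, -0.6]
gripper_width: 0.0879
[2.45568637 0.         1.5127628 ]
t 8.55 pos [0.5298 0.0464 0.3155] rpy [ 2.461e+00 -2.000e-03  1.508e+00] F [-1.2  0.5 -0.6] w 0.0879
shift mm [ -11.8 -137.8   19.1]
turn [-0.005  0.002 -0.005]
t 8.55 pos [0.5298 0.0464 0.3155] rpy [ 2.461e+00 -2.000e-03  1.508e+00] F [-1.2  0.5 -0.6] w 0.0879
shift mm [ -11.6 -137.2  129.1]
turn [-0.005  0.002 -0.005]
```

```bash
python3 -m pendant '[[[-3,-35,0],[0,0,0]],[[-3,-35,5],[-0.005,0,-0.005]],[[-3,-35,7],[0,0,0]],[[-3,-33,7],[0,0,0]],[[0,0,0],[0,0,0]]]'
python3 -c "
from h import *
r=rpy_lean(np.radians(39.3))
F=np.array([.543,.0345,0]);ex=np.array([.9983,-.058,0])
go(F+ex*-.0393+[0,0,.1288],r)
save('side','side8',(190,80,390,270),4);save('top','top8',(150,120,300,300),3)"
```

```text
t: 9.05
ee_pos: [0.4361, 0.0395, 0.2144]
eef_rot: [2.459, 0.001, 1.512]
contact_force: [0.5, 0.8, -0.4]
gripper_width: 0.0879
t 9.05 pos [0.4361 0.0395 0.2144] rpy [2.459e+00 1.000e-03 1.512e+00] F [ 0.5  0.8 -0.4] w 0.0879
shift mm [  1.3  -1.4 109.2]
turn [-0.004  0.001 -0.   ]
```

View pics/side8.png

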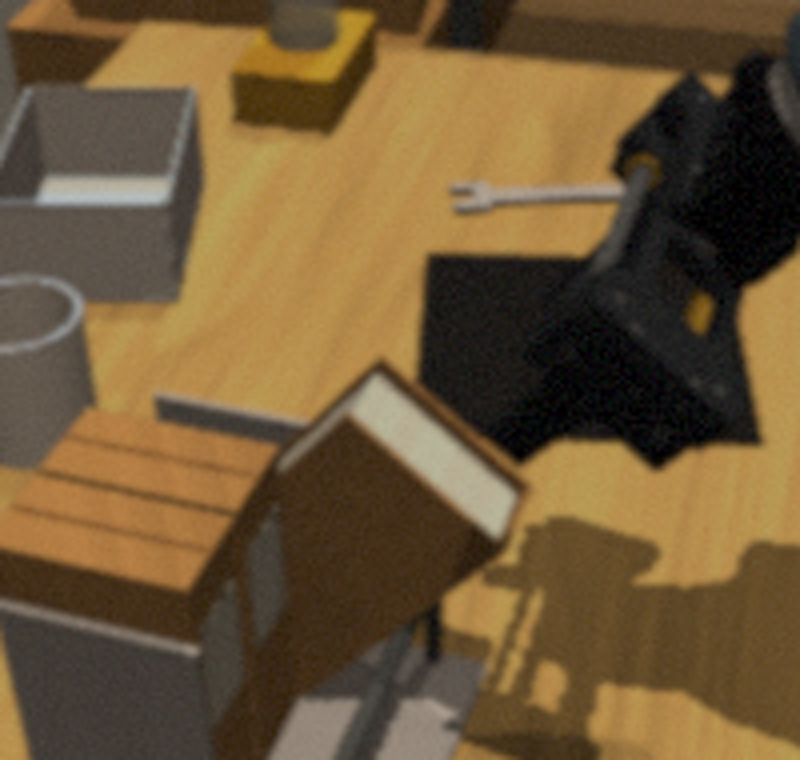

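View pics/top8.png

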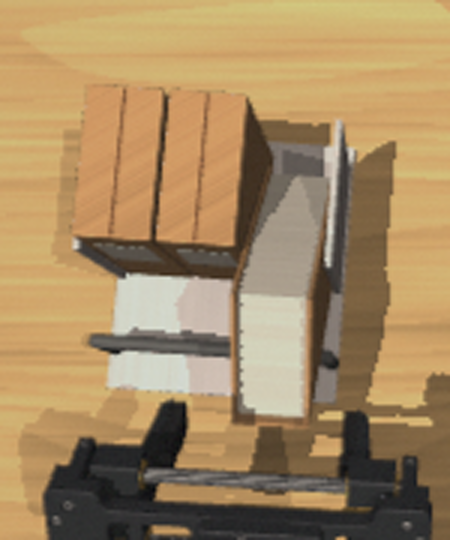

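The top view is now clear. The binder's top end has zoom corners at (235,416), (309,422), (238,292) and (312,297), and both cartons stand in place. I check the alignment with these.

Run:
```python
from h import *
ex=np.array([.9983,-.058,0]); ey=np.array([.058,.9983,0]);F=np.array([.543,.0345,0])
z=lambda u,v:(150+u/3,120+v/3)
for c,h in (((235,416),.1375),((309,422),.1375),((238,292),.1975),((312,297),.1975)):
    q=onz('top',*z(*c),h); print(q.round(4),'row x,y',((q-F)@ex).round(4),((q-F)@ey).round(4))
p=ctrl.read_state()['ee_pos']; print('tcp row',((p-F)@ex).round(4),((p-F)@ey).round(4))
```

```text
[0.4429 0.0659 0.1375] row x,y -0.1017 0.0255
[0.4391 0.0198 0.1375] row x,y -0.1028 -0.0207
[0.5133 0.0576 0.1975] row x,y -0.031 0.0214
[0.5103 0.0144 0.1975] row x,y -0.0315 -0.0219
tcp row -0.1027 -0.002
```

```bash
python3 -m pendant '[[[3,1,30],[0,0,0]],[[0,0,30],[0,0,0]],[[0,0,25],[0,0,0]],[[0,0,14],[0,0,0]],[[0,0,8],[0,0,0]],[[0,0,0],[0,0,0]]]'
python3 -c "
from h import *
ex=np.array([.9983,-.058,0]); ey=np.array([.058,.9983,0]);F=np.array([.543,.0345,0])
p=ctrl.read_state()['ee_pos']; print('tcp row',((p-F)@ex).round(4),((p-F)@ey).round(4),p[2])
save('side','side9',(190,80,390,270),4);save('top','top9',(150,120,300,300),3)"
```

```text
t: 9.75
ee_pos: [0.5109, 0.0376, 0.1372]
eef_rot: [2.45, 0.003, 1.513]
contact_force: [-0.7, -0.1, 0.2]
gripper_width: 0.0879
tcp row -0.0322 0.0012 0.13720650515854244
```

View pics/side9.png

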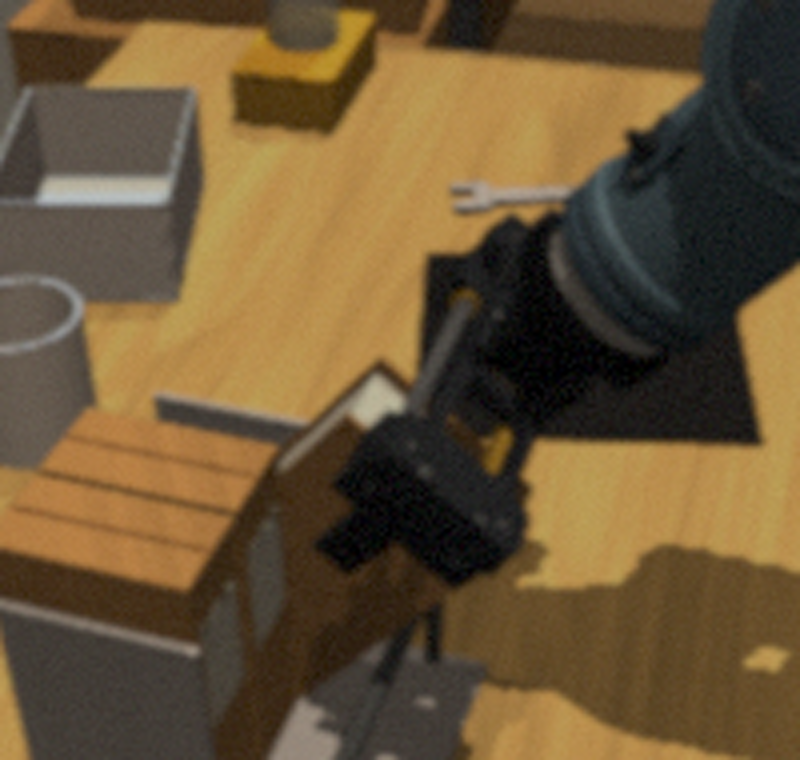

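View pics/top9.png

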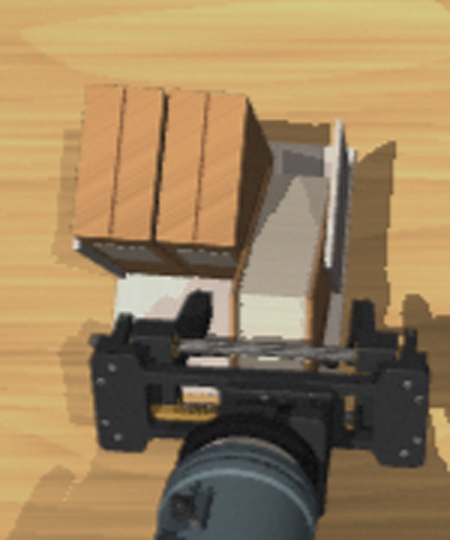

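The fingers straddle the binder. The tool-y position sits about 9 mm too far to the rear, so I trim that and close.

```bash
python3 -m pendant '[[[0,-4,0],[0,0,0]],[[0,-4,1],[0,0,0]],[[0,0,0],[0,0,0]]]'
python3 -m pendant '[[[0,0,0],[0,0,0]],[[0,0,0],[0,0,0]],[[0,0,0],[0,0,0]],[[0,0,0],[0,0,0]],[[0,0,0],[0,0,0]],[[0,0,0],[0,0,0]]]' 1 15
python3 -m pendant '[[[0,0,0],[0,0,0]],[[0,0,0],[0,0,0]],[[0,0,0],[0,0,0]]]' 1 45
python3 -c "
from h import *
ex=np.array([.9983,-.058,0]); ey=np.array([.058,.9983,0]);F=np.array([.543,.0345,0])
p=ctrl.read_state()['ee_pos']; print('tcp row',((p-F)@ex).round(4),((p-F)@ey).round(4),p[2])
save('side','side10',(190,80,390,270),4)"
```

```text
t: 10.15
ee_pos: [0.5016, 0.0383, 0.13]
eef_rot: [2.451, 0.003, 1.513]
contact_force: [-0.2, 0.1, 0.5]
gripper_width: 0.0881
t: 10.75
ee_pos: [0.5022, 0.0381, 0.1302]
eef_rot: [2.451, 0.003, 1.513]
contact_force: [-0.4, -0.6, -0.1]
gripper_width: 0.0476
t: 11.05
ee_pos: [0.5022, 0.0381, 0.1302]
eef_rot: [2.451, 0.003, 1.513]
contact_force: [0.1, 0.6, 0.2]
gripper_width: 0.0482
tcp row -0.0409 0.0013 0.1302393533265792
```

View pics/side10.png

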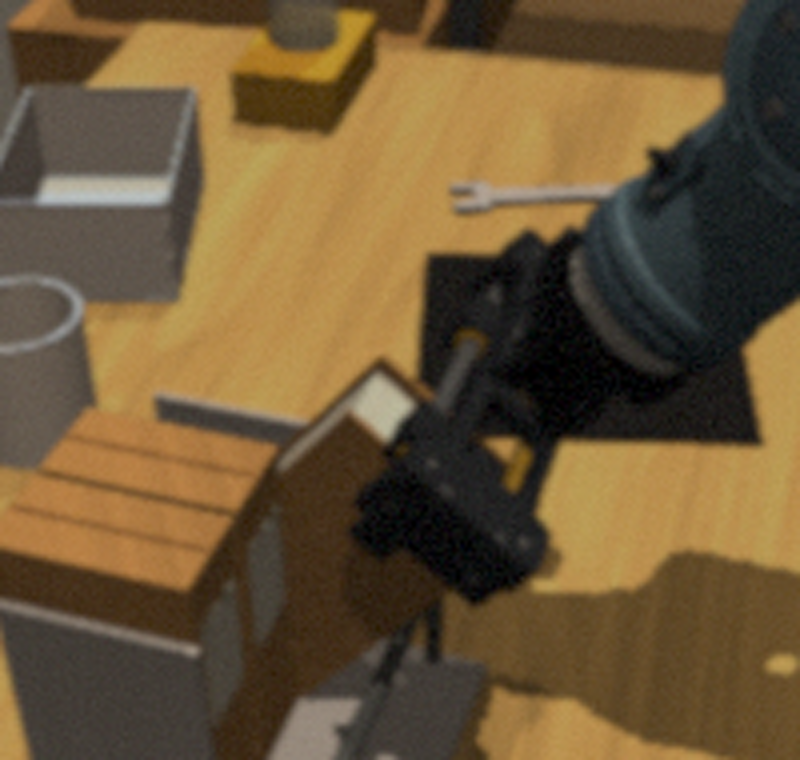

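It is gripped at a width of 48 mm. I lift straight up (tool +y and -z), starting gently.

```bash
python3 -m pendant '[[[0,3.8,-4.6],[0,0,0]],[[0,6.3,-7.7],[0,0,0]],[[0,6.3,-7.7],[0,0,0]],[[0,6.3,-7.7],[0,0,0]],[[0,0,0],[0,0,0]]]'
python3 -c "
from h import *
save('side','side11',(190,80,390,270),4)"
```

```text
t: 11.6
ee_pos: [0.5022, 0.0382, 0.167]
eef_rot: [2.45, 0.004, 1.513]
contact_force: [-0.2, 0.1, -2.9]
gripper_width: 0.0475
```

View pics/side11.png

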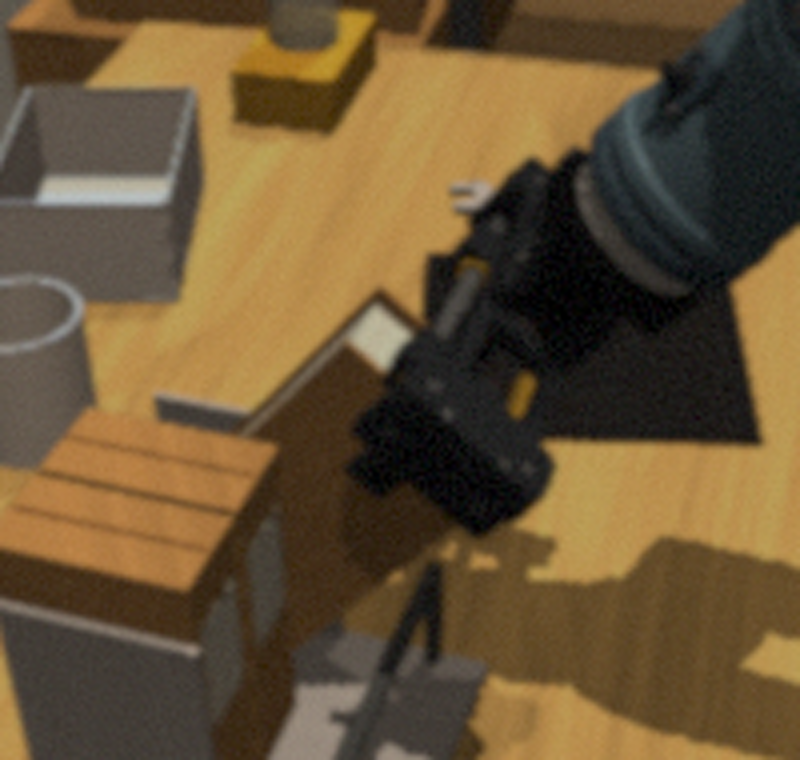

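The binder is coming up with the fingers at an unchanged angle, carrying about 3 N, and the cartons are undisturbed. I keep lifting.

```bash
python3 -m pendant '[[[0,12.6,-15.5],[0,0,0]],[[0,12.6,-15.5],[0,0,0]],[[0,12.6,-15.5],[0,0,0]],[[0,12.6,-15.5],[0,0,0]],[[0,12.6,-15.5],[0,0,0]],[[0,12.6,-15.5],[0,0,0]],[[0,12.6,-15.5],[0,0,0]],[[0,12.6,-15.5],[0,0,0]]]'
python3 -m pendant '[[[0,12.6,-15.5],[0,0,0]],[[0,0,0],[0,0,0]]]'
python3 -c "
from h import *
go([.45,-.3056,.3],[3.14159,0,1.513-.0])
save('side','side12',(110,10,390,270),3);save('top','top12')"
```

```text
t: 12.45
ee_pos: [0.5, 0.039, 0.3249]
eef_rot: [2.454, 0.003, 1.513]
contact_force: [0.5, 0.8, -3.8]
gripper_width: 0.0474
t: 12.65
ee_pos: [0.5015, 0.0387, 0.3481]
eef_rot: [2.447, 0.004, 1.513]
contact_force: [0.4, -0.4, -3.6]
gripper_width: 0.0477
t 12.65 pos [0.5015 0.0387 0.3481] rpy [2.447 0.004 1.513] F [ 0.4 -0.4 -3.6] w 0.0477
shift mm [-346.5  -55.8   17.9]
turn [0.695 0.004 0.001]
```

View pics/side12.png

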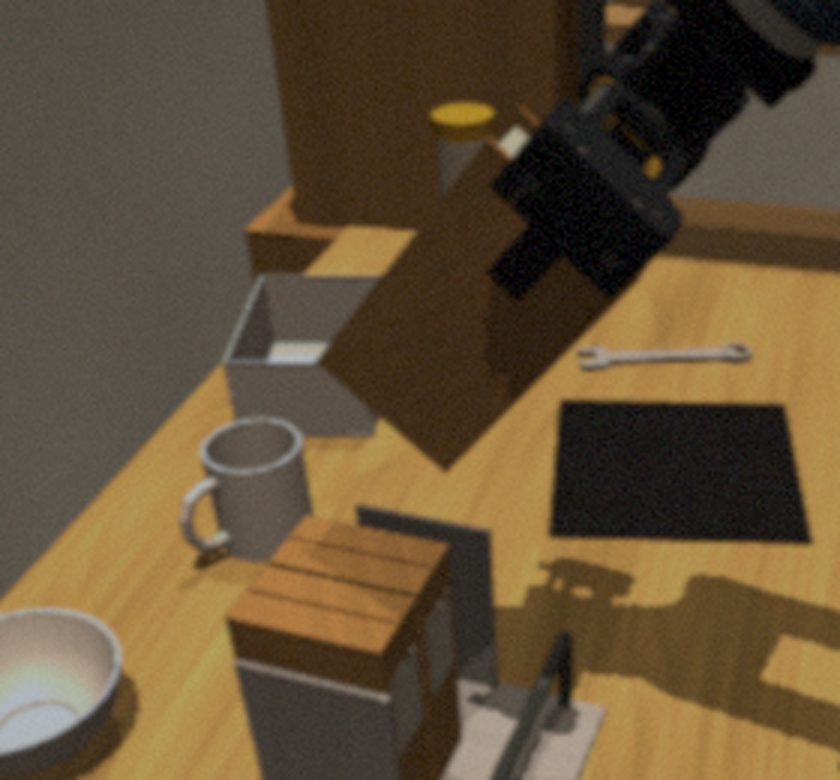

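View pics/top12.png

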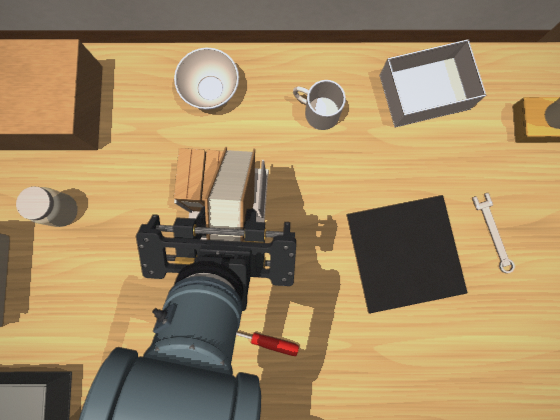

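The side view shows the binder hanging parallel to the fingers, well above the cartons, which are still in place. I bring it upright.

```bash
python3 -m pendant '[[[0,0,0],[0.139,0,0]],[[0,0,0],[0.139,0,0]],[[0,0,0],[0.139,0,0]],[[0,0,0],[0.139,0,0]],[[0,0,0],[0.139,0,0]],[[0,0,0],[0,0,0]]]'
python3 -c "
from h import *
go([.4584,-.3056,.3],[3.14159,0,1.513-.0])
save('side','side13',(160,10,390,270),3)"
```

```text
t: 13.35
ee_pos: [0.5019, 0.0385, 0.3413]
eef_rot: [-3.129, 0.002, 1.513]
contact_force: [0.9, 0.0, -5.0]
gripper_width: 0.0476
t 13.35 pos [0.5019 0.0385 0.3413] rpy [-3.129e+00  2.000e-03  1.513e+00] F [ 0.9  0.  -5. ] w 0.0476
shift mm [-346.   -22.9   42.4]
turn [-0.013  0.002 -0.   ]
```

View pics/side13.png

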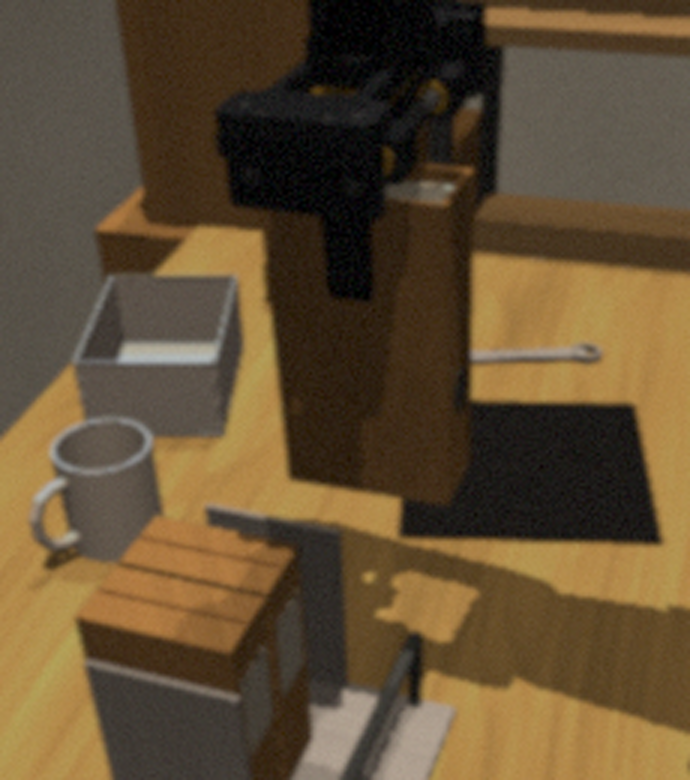

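It hangs upright. I now carry it over to the mat.

```bash
python3 -m pendant '[[[-20,0,0],[-0.013,0,0]],[[-40,-3,0],[0,0,0]],[[-40,-3,0],[0,0,0]],[[-40,-3,0],[0,0,0]],[[-40,-3,0],[0,0,0]],[[-40,-3,0],[0,0,0]],[[-40,-3,0],[0,0,0]],[[-40,-3,0],[0,0,0]]]'
python3 -m pendant '[[[-30,-2,10],[0,0,0]],[[-16,0,20],[0,0,0]],[[0,0,20],[0,0,0]],[[0,0,0],[0,0,0]],[[0,0,0],[0,0,0]]]'
python3 -c "
from h import *
go([.4584,-.3056,.15],[3.14159,0,1.513-.0])
save('side','side14',(200,10,460,200),3);save('top','top14',(300,170,500,340),4)"
```

```text
t: 14.2
ee_pos: [0.4611, -0.2602, 0.3465]
eef_rot: [3.129, 0.005, 1.513]
contact_force: [1.0, -0.5, -2.9]
gripper_width: 0.0475
t: 14.7
ee_pos: [0.4575, -0.3046, 0.297]
eef_rot: [3.131, 0.004, 1.513]
contact_force: [0.3, -0.2, -2.5]
gripper_width: 0.0479
t 14.7 pos [ 0.4575 -0.3046  0.297 ] rpy [3.131 0.004 1.513] F [ 0.3 -0.2 -2.5] w 0.0479
shift mm [ -0.4  -0.6 147. ]
turn [0.01  0.004 0.   ]
```

View pics/side14.png

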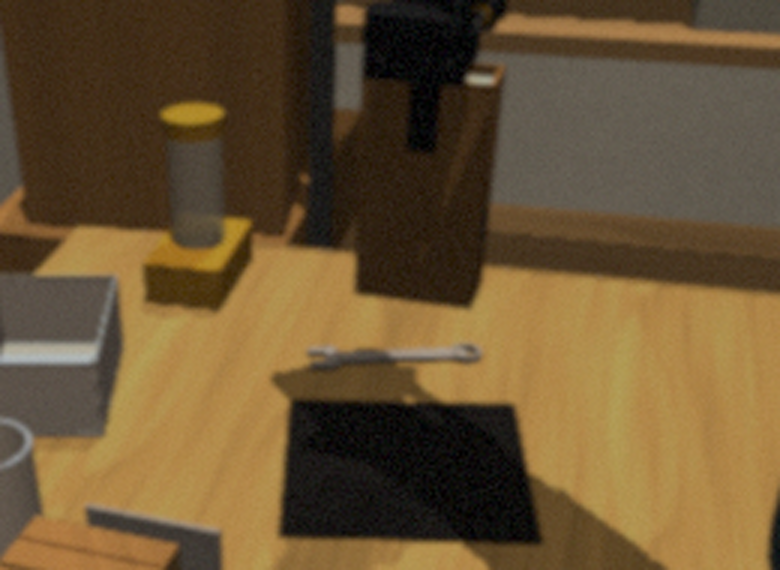

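View pics/top14.png

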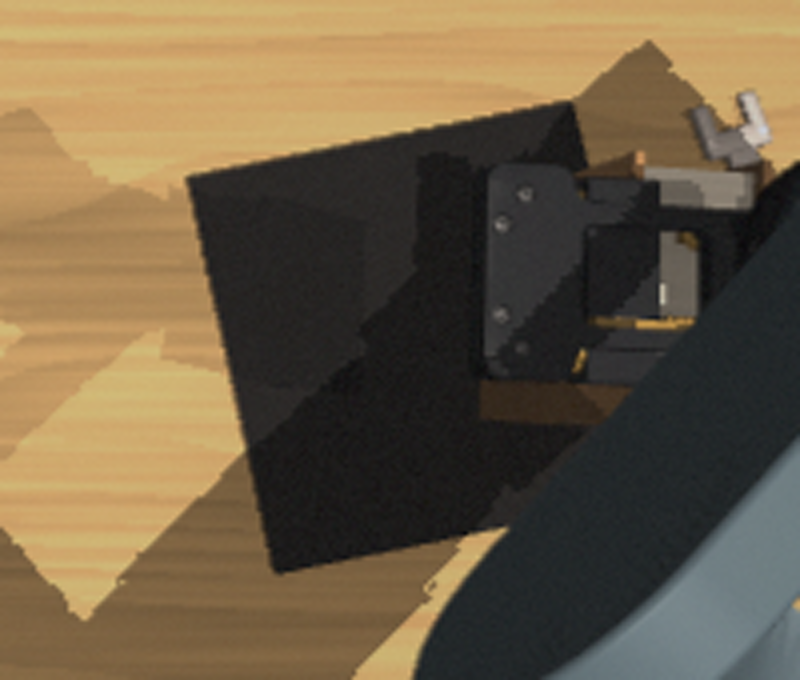

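```bash
python3 -m pendant '[[[0,0,30],[0.01,0.004,0]],[[0,0,40],[0,0,0]],[[0,0,40],[0,0,0]],[[0,0,30],[0,0,0]],[[0,0,12],[0,0,0]],[[0,0,0],[0,0,0]],[[0,0,0],[0,0,0]]]'
python3 -c "
from h import *
go([.4584,-.3056,.1264],[3.14159,0,1.513-.0])
save('side','side15',(280,70,400,190),5)"
```

```text
t: 15.5
ee_pos: [0.4594, -0.3062, 0.1468]
eef_rot: [3.14, 0.001, 1.513]
contact_force: [0.9, -0.2, -2.8]
gripper_width: 0.0477
t 15.5 pos [ 0.4594 -0.3062  0.1468] rpy [3.140e+00 1.000e-03 1.513e+00] F [ 0.9 -0.2 -2.8] w 0.0477
shift mm [ 0.6 -1.  20.4]
turn [0.002 0.001 0.   ]
```

View pics/side15.png

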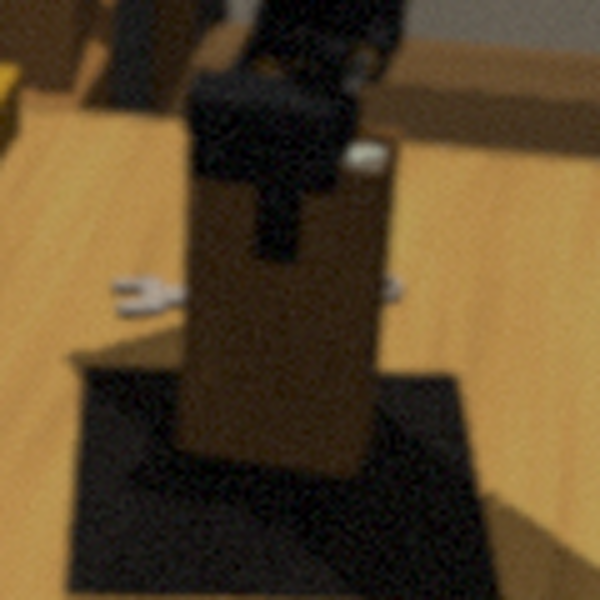

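Run:
```python
from h import *
ex=np.array([.9983,-.058,0]); ey=np.array([.058,.9983,0]); T=ctrl.read_state()['ee_pos']
s=lambda u,v:(280+u/5,70+v/5)
def onp(u,v):
    p,d=ray('side',u,v); t=((T-p)@ey+.024)/(d@ey); return p+d*t
a=onp(*s(180,452));b=onp(*s(355,475)); d=a-b
print(a.round(4),b.round(4),'len',np.linalg.norm(d),'tilt deg',np.degrees(np.arctan2(d[2],d@ex)),'rowx of corners rel tcp',(a-T)@ex,(b-T)@ex)
for dd,h in ((.0475,-.1224),(-.0475,-.1224)):
    X=T+ex*dd+ey*.024+[0,0,h]; print('expected px',((proj('side',X)-[280,70])*5).round(0))
```

```text
[ 0.5039 -0.2851  0.0221] [ 0.41   -0.2796  0.0259] len 0.09405372553362928 tilt deg -2.342498151183571 rowx of corners rel tcp 0.04300998738386985 -0.05096358928224666
expected px [172. 446.]
expected px [348. 476.]
```

The bottom is about 24 mm up, as expected, and its rear edge is slightly low by about 1 to 2 deg. I trim the tilt a little and lower onto the mat, watching the force.

```bash
python3 -m pendant '[[[0,0,8],[-0.02,0,0]],[[0,0,6],[0,0,0]],[[0,0,0],[0,0,0]]]'
python3 -m pendant '[[[0,0,2],[0,0,0]],[[0,0,1],[0,0,0]],[[0,0,0],[0,0,0]]]'
```

```text
t: 15.85
ee_pos: [0.4583, -0.3055, 0.1312]
eef_rot: [3.123, -0.0, 1.513]
contact_force: [-0.6, 0.8, -3.7]
gripper_width: 0.0479
t: 16.15
ee_pos: [0.4584, -0.3054, 0.1278]
eef_rot: [3.123, -0.001, 1.513]
contact_force: [0.7, -0.4, -3.5]
gripper_width: 0.0474
```

```bash
python3 -m pendant '[[[0,0,1],[0,0,0]],[[0,0,0],[0,0,0]]]'
python3 -m pendant '[[[0,0,1],[0,0,0]],[[0,0,0],[0,0,0]]]'
```

```text
t: 16.35
ee_pos: [0.4583, -0.3053, 0.1266]
eef_rot: [3.123, -0.001, 1.513]
contact_force: [-0.5, 0.1, -3.9]
gripper_width: 0.0478
t: 16.55
ee_pos: [0.4586, -0.3055, 0.1262]
eef_rot: [3.122, -0.001, 1.513]
contact_force: [-0.8, 0.7, 0.7]
gripper_width: 0.0475
```

The force went from -3.9 to +0.7 N at z = 0.126, so the binder is on the mat. I take a look before releasing.

```bash
python3 -m pendant '[[[0,0,0.5],[0,0,0]],[[0,0,0],[0,0,0]]]'
python3 -c "
from h import *
save('side','side16',(280,70,400,190),5)"
```

```text
t: 16.75
ee_pos: [0.4588, -0.3055, 0.1262]
eef_rot: [3.122, -0.0, 1.513]
contact_force: [0.2, 2.3, 5.0]
gripper_width: 0.0477
```

View pics/side16.png

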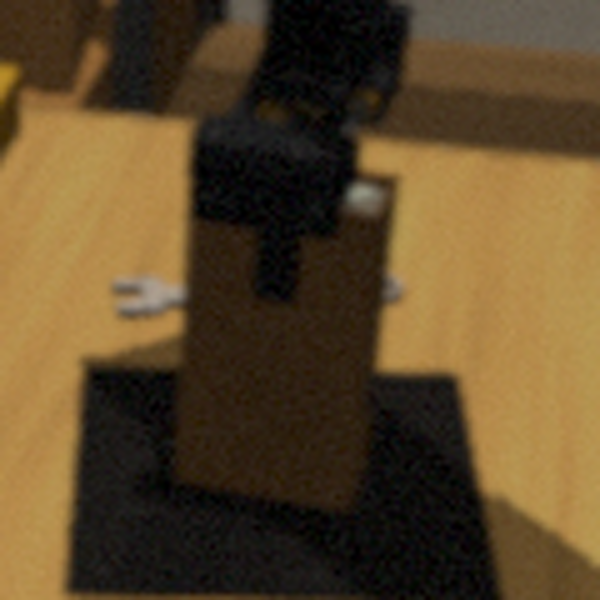

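The bottom edge runs from (175,483) to (355,512) in the zoom, which matches the slope expected for a level stand. I soften the grip first, then open.

```bash
python3 -m pendant '[[[0,0,0],[0,0,0]],[[0,0,0],[0,0,0]]]' 1 3
python3 -m pendant '[[[0,0,0],[0,0,0]],[[0,0,0],[0,0,0]],[[0,0,0],[0,0,0]],[[0,0,0],[0,0,0]],[[0,0,0],[0,0,0]],[[0,0,0],[0,0,0]]]' 0
python3 -c "
from h import *
save('side','side17',(280,70,400,190),5)"
```

```text
t: 17.0
ee_pos: [0.459, -0.3057, 0.126]
eef_rot: [3.121, 0.0, 1.513]
contact_force: [0.3, 2.6, 4.7]
gripper_width: 0.0483
t: 17.6
ee_pos: [0.4583, -0.3054, 0.1251]
eef_rot: [3.123, -0.001, 1.513]
contact_force: [0.9, -0.0, 0.3]
gripper_width: 0.088
```

View pics/side17.png

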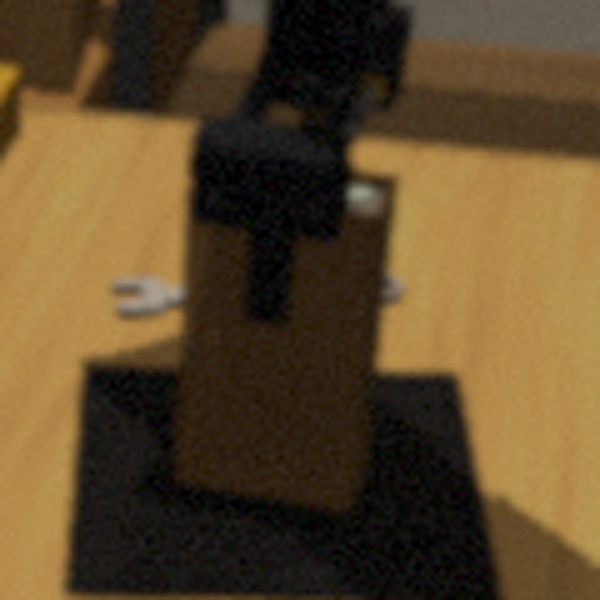

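The fingers are open at 88 mm and the binder stays upright. I retreat straight up, then back towards the robot.

```bash
python3 -m pendant '[[[0,0,-10],[0,0,0]],[[0,0,-20],[0,0,0]],[[0,0,-30],[0,0,0]],[[0,0,-40],[0,0,0]],[[0,0,-40],[0,0,0]],[[0,-40,-20],[0,0,0]],[[0,-45,0],[0,0,0]],[[0,-30,0],[0,0,0]]]'
python3 -m pendant '[[[0,0,0],[0,0,0]],[[0,0,0],[0,0,0]]]'
python3 -c "
from h import *
save('side','side18');save('top','top18')"
```

```text
t: 18.45
ee_pos: [0.339, -0.2985, 0.2846]
eef_rot: [3.122, 0.002, 1.513]
contact_force: [0.3, 0.2, 0.1]
gripper_width: 0.0881
t: 18.65
ee_pos: [0.3406, -0.299, 0.284]
eef_rot: [3.121, 0.001, 1.512]
contact_force: [0.7, -1.2, -0.2]
gripper_width: 0.0882
```

View pics/side18.png

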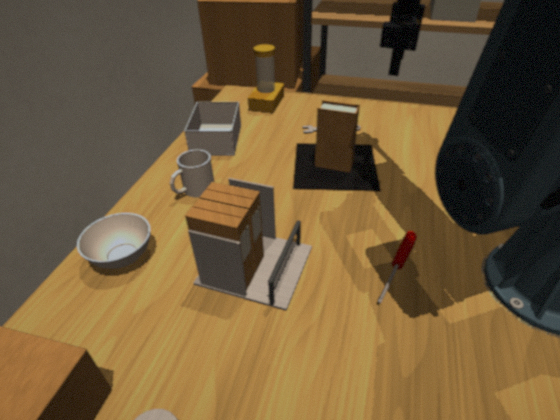

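View pics/top18.png

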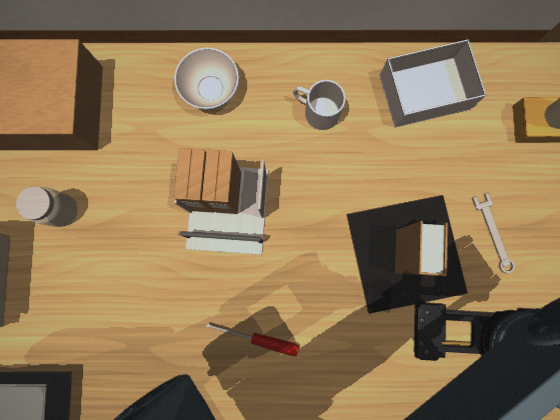

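The side view shows the binder upright on the mat around (337,137), both cartons at (228,225), and the gripper clear. A last numeric check follows.

Run:
```python
from h import *
a=cv2.imread('pics/top0.png'); b=cv2.imread('pics/top18_raw.png')
# carton tops: shift between first and last top view
t=a[150:200,180:226]; r=cv2.matchTemplate(b[140:215,170:240],t,cv2.TM_CCOEFF_NORMED); _,m,_,l=cv2.minMaxLoc(r); print('carton shift px',l[0]-10,l[1]-10,'score',round(m,3))
# paper on the standing binder
m=(b.min(2)>140).astype(np.uint8); m[:,:412]=0;m[:,455:]=0;m[:215]=0;m[285:]=0
c=max(cv2.findContours(m,0,2)[0],key=cv2.contourArea); q=cv2.boxPoints(cv2.minAreaRect(c))
P=np.array([onz('top',*x,.166) for x in q]); print('paper centre',P.mean(0).round(4),'sides',np.linalg.norm(np.diff(P,axis=0),axis=1).round(4))
print('t',ctrl.read_state()['t'])
```

```text
carton shift px 0 0 score 0.998
paper centre [ 0.4609 -0.3054  0.166 ] sides [0.0869 0.0388 0.0869]
t 18.75
```

```bash
python3 -c "
from station import ctrl
print(ctrl.sign_off())"
```

```text
the job is handed in; nothing more can be done
None
```

The binder now stands upright on the rubber mat, and both cartons are still standing in the rack. I handed the job in at about 18.8 s of the 53 s allowed.

I pulled its top edge forward with the shut fingers from behind, until it tipped past its balance and settled on the rail at about 39 deg. I then gripped the part that stuck out (48 mm jaw opening), lifted it clear, turned it upright and set it down, and the gripper finished open and well away.

**Last checks:**
- **Binder:** the paper centre is at (0.461, -0.305), within 3 mm of the mat centre (0.458, -0.306). The paper measures 87 x 39 mm when read at the height it should have standing upright.
- **Cartons:** they show a 0 px shift between the first and last top views (match score 0.998).
- **Forces:** the wrist force readings I took stayed around 5 N or less.

**Disagreements:**
- The two cameras differed by about 4 mm in x, so I relied on the top camera.
- The tool drifted about 9 mm to the rear before the grasp, and I corrected it before closing.
- Before set-down the binder looked about 2 deg off vertical, so I trimmed the tilt.

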